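Pull the fuse carrier from the injector test bench

ROBOT

A 7-joint arm with a two-finger parallel gripper is mounted at the origin on the work surface. World frame = base frame: x ahead of the robot, y to its left, z up, the work surface at z = 0. Lengths are in m, angles in degrees, forces in N, time in s.
With the tool pointing down it reaches from about 0.425 to 0.875 m from the base axis. Payload 4.7 kg.
Tool frame: the origin (TCP) lies at the very end of the fingers, on their centre line; the grasp point (between the pads) lies 19 mm behind it; z points along the fingers, y is the line along which they close (so a half turn about z gives the same grasp; the last joint's range is limited). The gripper opens to 87 mm and grips with 3 to 60 N. Pads are 19 mm wide; open, the fingers measure 117 mm over their backs; the gripper's body (75 mm by 190 mm) begins 51 mm behind the grasp point.
Start: joints at [-69.265, 18.392, -4.016, 83.108, 1.295, 78.541, -3.26], TCP at [0.222, 0.611, 0.223] pointing down, gripper open.
Joint ranges: [-163.93, 163.93], [-17.29, 119.83], [-79.2, 71.16], [3.27, 140.29], [-89.18, 269.18], [5.43, 117.66], [-154.24, 154.24]. Speed limits (degrees/s): [147.25, 147.25, 180, 180, 180, 180, 180].

INTERFACE

Orientations are given as [roll, pitch, yaw] about the fixed x, y, z axes, in that order (R = Rz(yaw) Ry(pitch) Rx(roll)).
In Python, from cell import get_obs, eyes, env gives the robot as it stands.
- The arm moves only by the tool servo_tool, never from a script. Its argument "series" is a list that holds one entry, the list of rows, each a list of 7 numbers: the shift along the tool's x, y, z in units of 300 mm (1.0 is 300 mm), then the turn, a rotation vector about the tool's x, y, z in units of pi rad (1.0 is pi rad), then the opening, from 0 (shut) to 1 (fully open). In form: [[[tx, ty, tz, wx, wy, wz, gripper], ...]]. A call has 1 to 12 rows; each row is the pose to reach, as a shift and turn from the pose commanded when the call began, along the tool's axes at that moment, turning the shorter way round; what a row does not reach only later rows make up. A row lasts 1/12 s, in which the tool goes at most 41.7 mm and 7.16 degrees, less where a joint would pass 70% of its speed; a pose out of reach is approached as far as the arm can. A call with a number of a shift or a turn outside -1 to 1 is refused whole. A call with a gripper value outside its range is refused whole. The fingers move at their own pace and stop on an object; "grip_force" is the grip in N (left out, the last holds). Time passes only in rows, so rows that repeat a pose let the fingers close. It gives the time, the measured TCP pose, the force, the opening and the grip force at its end, in the units of the state.
- get_obs(): the state, without advancing time (a new reading comes with each control period).
- eyes.read_camera(name): name is "scene" or "top" or "wrist"; returns a dict with "frame" (384x512x3 uint8, red, green, blue), "depth" (384x512 float32, m along the optical axis (not along the pixel's ray), 0 where there is no reading), "fx", "fy", "cx", "cy" (pixels), "origin" and "rotation" of the camera in the world; the wrist camera has in their place "mount" (4x4, takes a point from camera to tool coordinates, whose origin is the TCP and whose axes are the flange's). Camera axes: x right, y down, z forward; pixel columns grow to the right and rows downward; lengths in m; the calibration is good to about 2 mm. The wrist camera is an equidistant fisheye: a pixel r from the principal point sees the ray r / f radians off the axis. A picture is of the moment at which its call begins: read the wrist's pose just before it.
- env.sign_off(): hands the job in; it is judged then, once.
The state is a dict: "time_s": time; "qpos": joint angles; "joint_velocities": joint speeds; "effort": joint torques, N m; "tool_pos": TCP position; "tool_rot": TCP orientation; "force": force on the tool from outside, world axes, zero at the start; "wrist_torque": the same for the moment, N m; "grip_width": finger opening in m; "grasp_force": force on a finger pad.
Only numpy, scipy, OpenCV 4.12 (cv2) and the standard library are available. Lean on these libraries where they do the work, as an engineer would, in place of code of your own. Each camera call takes 0.05 s, during which the arm holds its last target. There are 200 camera calls.

TASK

Take the pry blade from the bench, work its tip under the front lip of the green fuse box's cover and lever the cover open until it stands past upright by itself, then lay the blade back down on the bench, clear of the box. Then pinch the two side catches of the fuse carrier together with the fingers, draw the carrier straight up out of its socket and finish while still holding it, upright and still pinched, with its underside at least 60 mm above the rim of the box. Leave the other things on the bench where they are.

Things in the scene. Friction and masses are not known exactly. Their poses are not given: they have to be found in the camera images.
- fusebox: Fixed green open-topped box, 120 (x) x 164 (y) x 72 high, walls 4, floor 6 thick, shut by a green sheet-metal cover with a grey plate on top. Origin: centre of its underside on the bench; z up, x from its front (lip side, facing the robot) to its hinge side; placed with a yaw.
- rail (a point): Middle of the top of the rail on the box's front wall: 67 mm before the box's centre, 60 mm high. The rail is 150 wide (y), sticks 14 mm out of the wall (box x -60 to -74), z 52 to 60, and leaves a gap 12 mm high below the shut cover's lip, for the blade.
- socket (a point): Centre of the grey socket at the middle of the box, at its top, 30 mm above the bench. Socket outside 48 (x) x 76 (y); each y side has a ledge over the barb of a catch. Between socket and side walls of the box the floor is free, 40 mm each side (y).
- cover (a joint): Angle of the cover, rad: 0 shut (starts ajar by 0 to 0.05), 1.57 upright, 1.9 fully back (stop). Flat plate 134 (x) x 164 (y) x 4 thick, 90 g; shut, its underside lies at z 72 and its lip overhangs the front wall by 14 mm. The hinge is stiff (friction 0.09 N m): the cover stays at any angle; 1 to 1.5 N at the lip lifts it.
- cover_hinge (a point): Point on the hinge axis, middle of the box's far rim: 60 mm along the box's x from its centre, height 72 mm. The axis runs along the box's y.
- cover_lip (a point): Middle of the front edge of the cover's underside, 134 mm from the hinge; it moves with the cover.
- carrier: Fuse carrier: loose black block 30 (x) x 28 (y) x 56 high, white fuse tube across its top (to 61), about 115 g. Origin: centre of its underside. It starts seated: upright at the box's centre on its floor (origin 6 mm above the bench), axes as the box's. On its +y and -y sides are spring catches, 48 mm over both outer faces at rest, 36 mm pinched fully. Free to lift only with both pinched.
- catch_left (a joint): Inward travel of the catch on the carrier's +y side, m: 0 at rest, 0.006 fully in (stop, takes any grip force). Spring: 3 N at first, 8 N fully in. A barb at its foot (carrier z 10 to 14, 4.5 mm out) sits under the socket's ledge and clears it from about 0.004.
- catch_right (a joint): The same for the catch on the carrier's -y side.
- catch_left_pad (a point): Middle of the +y catch's outer face, 24 mm from the carrier's middle, 44 mm above its origin. The catch is a white plate 24 wide (x), 5 thick, from 6 to 58 mm above the origin; seated, the part from 30 to 64 mm above the bench is free of the socket: pinch there.
- catch_right_pad (a point): Middle of the outer face of the -y catch, 44 mm above the carrier's origin.
- pry_blade: Loose pry tool lying flat on the bench, 110 g: black handle 70 long (x -45 to +25), 24 wide (y), 30 high, and ahead of it (+x) a flat steel blade 60 long (x 25 to 85), 16 wide, 3 thick, its mid-plane 15 mm above the tool's underside. Origin: underside of the handle near the centre of mass, a good place to grip across y. x points along the blade, roughly away from the robot.
- blade_tip (a point): Middle of the blade's end: 85 mm along the tool's x from its origin, 15 mm above its underside.
- injector: Bystander: steel diesel injector lying down, about 120 x 28 x 46 high; origin under its middle. Leave it.
- jar: Bystander: amber glass jar, diameter 56, 75 high; origin under its middle. Leave it.
- fitting: Bystander: brass hydraulic fitting, 40 x 40 x 50 high; origin under its middle. Leave it.
There are look-alikes about, which are no part of the job. What is shaped like the pry_blade but yellow is not meant.

How it is judged (in metres and radians):
On the way, in this order (a step that is already met when the one before it is completed fails the run):
1. the blade, not the fingers, has raised the cover by more than 0.4 rad (value of joint cover above 0.4 rad and contact force between pry_blade and fusebox above 0.1 N and contact force between the fingers and pry_blade above 1 N and contact force between the fingers and fusebox below 0.5 N), for 0.1 s.
2. the cover stands past upright (value of joint cover above 1.6 rad), for 0.2 s.
3. the blade lies on the bench, let go (height (world z) of pry_blade below 0.03 m and contact force between the fingers and pry_blade below 0.05 N and contact force between pry_blade and fusebox below 0.1 N and linear speed of pry_blade below 0.03 m/s), for 0.2 s.
4. both catches are pinched in by the fingers while the carrier is still in its socket (value of joint each of catch_left, catch_right above 0.0042 m and contact force between the fingers and carrier above 3 N and z of carrier in the frame of fusebox below 0.016 m), for 0.05 s.
At the end, for the whole second after the job is handed in: Fingers hold the carrier, both catches in over 3.5 mm, at rest, within 0.35 rad of upright, underside over 127 mm above the bench, touching neither box nor blade; cover beyond 1.55 rad; pry blade on the bench (origin under 30 mm high), off the box, over 100 mm from its centre (height (world z) of carrier above 0.127 m and angle between carrier's own z axis and vertical below 0.35 rad and linear speed of carrier below 0.03 m/s and value of joint each of catch_left, catch_right above 0.0035 m and contact force between the fingers and carrier above 3 N and contact force between carrier and fusebox below 0.05 N and contact force between carrier and pry_blade below 0.05 N and value of joint cover above 1.55 rad and height (world z) of pry_blade below 0.03 m and contact force between pry_blade and fusebox below 0.1 N and horizontal distance between pry_blade and fusebox above 0.1 m); the arm keeps its last pose, push and grip.
It fails at once if a bystander was pushed more than 30 mm from its place (distance of any of injector, jar, fitting from where it was at the start of the episode above 0.03 m).
It also fails if it takes over 64 s, if anything falls off the work surface, if the arm or the gripper's body presses on something with over 40 N, if the wrist force passes 120 N, or if a joint passes its speed limit or range.

## Working session

There is one attempt and no reset: what is moved stays moved. The work goes in short steps, Python scripts to look and compute and a tool call to move; the robot and the scene stay as the last step left them, time stands still between calls to the robot, and variables do not carry over. Pictures are saved under pics/ and viewed, at most 10 in all, crops included, and the job is handed in when it is done.

Besides the shell and the picture viewer there is one more tool, called after "Request:" as name([rows], argument=value, ...), one row to a line, values as JSON. servo_tool: Moves the arm, as the interface text tells. Shifts and turns lie within -1 to 1; 1 stands for 300 mm of shift or pi rad of turn. Its arguments: {"type":"object","properties":{"series":{"type":"array"},"grip_force":{"type":"number"}},"required":["series"]}

```bash
mkdir -p pics; ls; python3 - <<'E'
from cell import get_obs, eyes, env
import cv2, numpy as np
o=get_obs(); print(o)
for n in ("top","scene"):
    c=eyes.read_camera(n); np.savez(f"pics/{n}0.npz",**c)
    print(n,c["fx"],c["fy"],c["cx"],c["cy"],c["origin"],c["rotation"])
    cv2.imwrite(f"pics/{n}0.png",cv2.resize(c["frame"][:,:,::-1],(768,576)))
E
```

```text
pics
{'time_s': 0.0, 'qpos': array([-69.26345393,  18.43799832,  -4.01338433,  83.17555187,
         1.29474552,  78.54020726,  -3.2615073 ]), 'joint_velocities': array([-0.04147527, -0.11264712,  0.03376529,  0.02425522,  0.05793166,
       -0.00217469,  0.03349168]), 'effort': array([ 1.13507388e-04, -4.91283917e+01, -4.03621774e-01, -3.12523842e+01,
       -6.37484458e-02,  4.39285592e-02,  1.85033882e-04]), 'tool_pos': array([0.22143188, 0.61052962, 0.22146755]), 'tool_rot': array([-1.79891463e+02,  6.21229572e-03,  1.60069628e+02]), 'force': array([0.66400846, 0.09285084, 0.17399079]), 'wrist_torque': array([0.02792095, 0.03497791, 0.0144159 ]), 'grasp_force': 0.0, 'grip_width': 0.0873019980763362}
top 352.53291529235855 352.53291529235855 253.38874429362332 190.18505884717908 [0.4818936  0.00809293 1.11948624] [-1.76745423e+02 -1.72711121e-01 -8.83683412e+01]
scene 382.90815226759736 382.90815226759736 262.3673913366272 191.16278184681534 [1.11222997 0.63283135 0.75934015] [-130.13197505   -1.27412918  139.09207437]
```

View pics/top0.png

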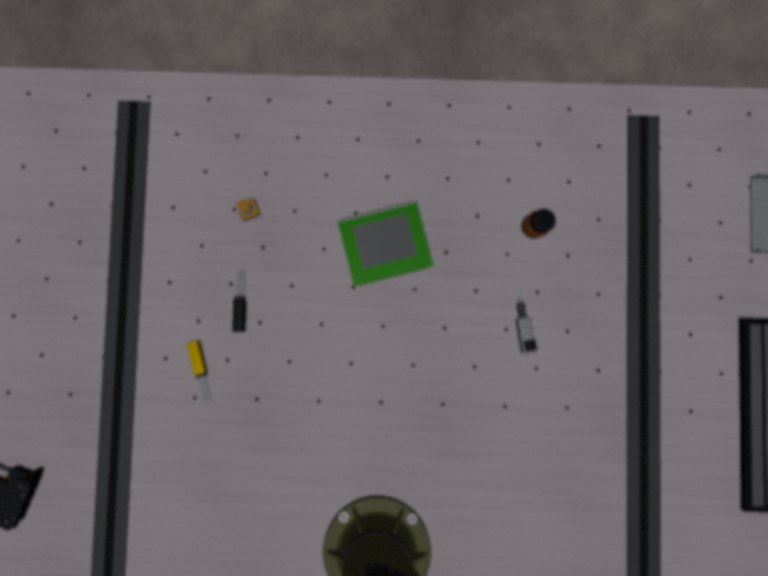

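View pics/scene0.png

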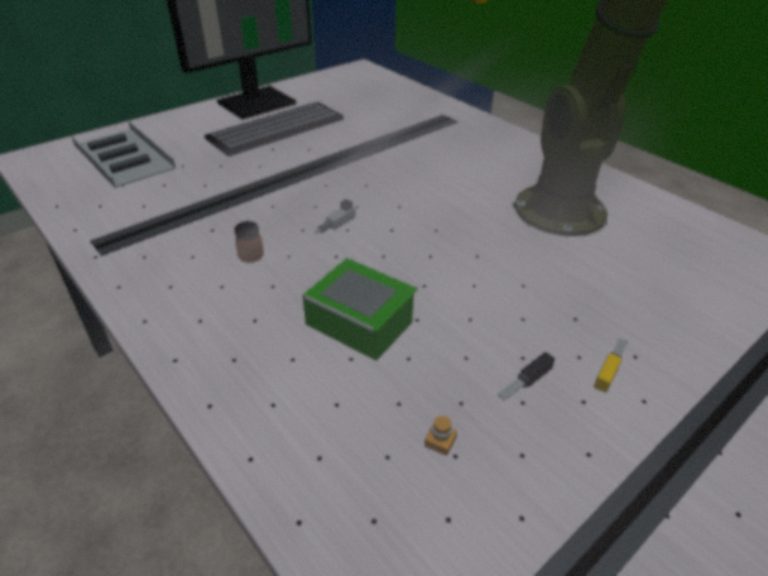

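The top view shows the green box at (385,243), with its lip side toward the robot. The black blade is at (239,300), tip up, and the yellow decoy is at (198,368). The fitting is at (248,208), the jar at (538,222) and the injector at (526,327). Next I'll measure them.

```bash
cat > h.py <<'E'
import numpy as np, cv2
from scipy.spatial.transform import Rotation as R
from cell import get_obs, eyes, env
def rot(r):
    r=np.asarray(r); return r if r.shape==(3,3) else R.from_euler('xyz',r,degrees=True).as_matrix()
def cast(c,uv,z):
    uv=np.atleast_2d(uv).astype(float); M=rot(c["rotation"])
    d=np.c_[(uv[:,0]-c["cx"])/c["fx"],(uv[:,1]-c["cy"])/c["fy"],np.ones(len(uv))]@M.T
    o=np.asarray(c["origin"]); return o+d*((z-o[2])/d[:,2])[:,None]
def wcast(c,o,uv,z):
    uv=np.atleast_2d(uv).astype(float); d=np.c_[(uv[:,0]-c["cx"]),(uv[:,1]-c["cy"])]
    r=np.hypot(*d.T); th=r/c["fx"]; d=np.c_[d/r[:,None]*np.sin(th)[:,None],np.cos(th)]
    T=np.eye(4);T[:3,:3]=rot(o["tool_rot"]);T[:3,3]=o["tool_pos"]; T=T@np.asarray(c["mount"])
    d=d@T[:3,:3].T; p=T[:3,3]; return p+d*((z-p[2])/d[:,2])[:,None]
def big(m):
    cs,_=cv2.findContours(m.astype(np.uint8),cv2.RETR_EXTERNAL,cv2.CHAIN_APPROX_NONE)
    return max(cs,key=cv2.contourArea)[:,0,:]
def rect(P):
    r=cv2.minAreaRect((P[:,:2]*1000).astype(np.float32)); b=cv2.boxPoints(r); 
    e=[b[1]-b[0],b[2]-b[1]]
    return np.array(r[0])/1000,[(float(np.linalg.norm(v)),float(np.degrees(np.arctan2(v[1],v[0])))) for v in e]
def view(o):
    M=rot(o["tool_rot"]); return M
def tomove(o,pos,rpy):
    """row numbers (shift/300mm, rotvec/pi) from current pose to the target"""
    M=rot(o["tool_rot"]); s=M.T@(np.asarray(pos)-o["tool_pos"])/0.3
    w=R.from_matrix(M.T@rot(rpy)).as_rotvec()/np.pi
    return np.round(np.r_[s,w],4)
E
python3 - <<'E'
from h import *
c=dict(np.load("pics/top0.npz")); f=c["frame"].astype(int); r,g,b=f[...,0],f[...,1],f[...,2]
gr=(g>r*1.5)&(g>b*1.5)&(g>60)
k=big(gr); 
for z in (.076,.078): print("cover",rect(cast(c,k,z)))
dk=(f.max(2)<60); dk[:, :110]=0; dk[:,200:]=0; k=big(dk); print(k.min(0),k.max(0)); print("handle",rect(cast(c,k,.03)), )
# blade: grey lighter pixels beyond
sub=f[175:225,150:172].sum(2); print(c["depth"][[150,155,160,165],[255]*4])
print(cast(c,[[160.5,181]],.0165),cast(c,[[258,163]],.076))
for n,uv,z in (("fit",(165,139),.04),("jar",(360,147),.075),("inj",(351,218),.03),("yel",(131,240),.03)): print(n,cast(c,[uv],z))
E
```

```text
cover (array([ 0.62441718, -0.00083417]), [(160.0278778076172, -73.82147216796875), (129.95034790039062, 16.17852020263672)])
cover (array([ 0.62414404, -0.00081708]), [(159.72120666503906, -73.82147216796875), (129.7013397216797, 16.178512573242188)])
[155 198] [163 220]
handle (array([0.47752686, 0.29585254]), [(24.630701065063477, -87.5350341796875), (67.97549438476562, 2.4649648666381836)])
[1.0498388 1.049786  1.051399  1.0490158]
[[0.56517819 0.29855466 0.0165    ]] [[ 0.62274317 -0.00477931  0.076     ]]
fit [[0.69388604 0.28412916 0.04      ]]
jar [[ 0.67981834 -0.30844223  0.075     ]]
inj [[ 0.4666483  -0.29680291  0.03      ]]
yel [[0.38016363 0.3775027  0.03      ]]
```

```bash
python3 - <<'E'
from h import *
o=get_obs(); print(tomove(o,[.4875,.296,.18],[180,0,-177.5]))
c=eyes.read_camera("wrist"); print(np.round(c["mount"],4),c["fx"],c["cx"],c["cy"])
E
```

```text
[-1.1913e+00 -6.8350e-01  1.3990e-01 -5.0000e-04 -1.0000e-04 -1.2460e-01]
[[ 1.000e-04 -9.607e-01 -2.777e-01  7.580e-02]
 [ 1.000e+00  4.000e-04 -8.000e-04  8.000e-04]
 [ 9.000e-04 -2.777e-01  9.607e-01 -1.608e-01]
 [ 0.000e+00  0.000e+00  0.000e+00  1.000e+00]] 297.3186396354542 254.9434656822039 188.89074633135115
```

Request:
servo_tool([
  [[-0.3,-0.17,0.03,0,0,-0.03,1],[-0.6,-0.34,0.07,0,0,-0.06,1],[-0.9,-0.51,0.1,0,0,-0.09,1],[-1.0,-0.58,0.12,0,0,-0.125,1],[-1.0,-0.68,0.14,0,0,-0.125,1],[-1.0,-0.68,0.14,0,0,-0.125,1],[-1.0,-0.68,0.14,0,0,-0.125,1],[-1.0,-0.68,0.14,0,0,-0.125,1],[-1.0,-0.68,0.14,0,0,-0.125,1],[-1.0,-0.68,0.14,0,0,-0.125,1],[-1.0,-0.68,0.14,0,0,-0.125,1]],
], grip_force=50)

```text
time_s: 1.07
tool_pos: [0.4352, 0.3146, 0.1802]
tool_rot: [-180.0, -0.0, -177.7]
force: [-0.9, 0.5, 0.9]
grip_width: 0.087
grasp_force: 0.0
```

```bash
python3 - <<'E'
from h import *
o=get_obs(); print(o["tool_pos"],o["tool_rot"],o["qpos"],tomove(o,[.4875,.296,.15],[180,0,-177.5]))
E
```

```text
[0.43519781 0.31462718 0.18019169] [-1.79966728e+02 -2.86715674e-02 -1.77728555e+02] [-44.31794681   6.1233166    6.01236786 102.77200119  -0.6657409
  71.18205885  54.14704616] [-0.1718 -0.0689  0.1006 -0.0002 -0.0002 -0.0013]
```

Request:
servo_tool([
  [[-0.09,-0.035,0.05,0,0,0,1],[-0.172,-0.069,0.1,0,0,0,1],[-0.172,-0.069,0.1,0,0,0,1],[-0.172,-0.069,0.1,0,0,0,1]],
])

```text
time_s: 1.4
tool_pos: [0.4861, 0.299, 0.1493]
tool_rot: [-179.9, -0.1, -177.4]
force: [-1.1, -0.4, -0.2]
grip_width: 0.0868
grasp_force: 0.0
```

```bash
python3 - <<'E'
from h import *
o=get_obs(); c=eyes.read_camera("wrist"); f=c["frame"]; cv2.imwrite("pics/w1.png",f[:,:,::-1])
print(o["tool_pos"],o["tool_rot"])
dk=f.max(2)<60
n,l,s,ce=cv2.connectedComponentsWithStats(dk.astype(np.uint8))
for i in range(1,n):
    if s[i,4]>300:
        k=big(l==i); print(s[i],rect(wcast(c,o,k,.03)))
E
```

```text
[0.48605425 0.29902533 0.14927312] [-1.79940321e+02 -1.28314321e-01 -1.77440634e+02]
[    0     0   512   384 74163] (array([0.60293445, 0.30124896]), [(1060.912353515625, -87.20452117919922), (685.4751586914062, 2.7954797744750977)])
[ 244  135   26   76 1704] (array([0.47569519, 0.30026877]), [(22.67498207092285, -89.54117584228516), (75.39834594726562, 0.458760142326355)])
```

View pics/w1.png

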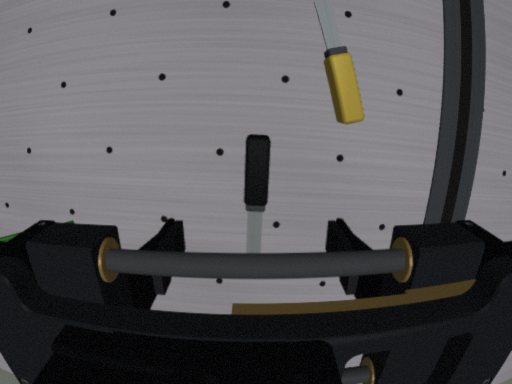

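The handle lies centred between the fingers, at columns 244–270 and rows 135–211, with the blade pointing down the picture and away from the robot. Next I descend and grip.

Request:
servo_tool([
  [[0,0,0.12,0,0,0,1],[0,0,0.24,0,0,0,1],[0,0,0.36,0,0,0,1],[0,0,0.44,0,0,0,1],[0,0.003,0.482,0,0,0,1],[0,0.003,0.482,0,0,0,1],[0,0.003,0.482,0,0,0,0],[0,0.003,0.482,0,0,0,0],[0,0.003,0.482,0,0,0,0],[0,0.003,0.482,0,0,0,0],[0,0.003,0.482,0,0,0,0],[0,0.003,0.482,0,0,0,0]],
], grip_force=55)

```text
time_s: 2.45
tool_pos: [0.487, 0.2999, 0.0068]
tool_rot: [179.9, 0.1, -177.4]
force: [0.0, -0.8, -0.3]
grip_width: 0.0549
grasp_force: 0.0
```

Request:
servo_tool([
  [[0,0,0,0,0,0,0],[0,0,0,0,0,0,0],[0,0,0,0,0,0,0],[0,0,0,0,0,0,0]],
])

```text
time_s: 2.78
tool_pos: [0.4865, 0.2996, 0.0059]
tool_rot: [180.0, -0.0, -177.4]
force: [-0.7, -0.9, 0.1]
grip_width: 0.0284
grasp_force: 0.0
```

Request:
servo_tool([
  [[0,0,0,0,0,0,0],[0,0,0,0,0,0,0],[0,0,0,0,0,0,0],[0,0,-0.1,0,0,0,0],[0,0,-0.2,0,0,0,0],[0,0,-0.3,0,0,0,0],[0,0,-0.4,0,0,0,0],[0,0,-0.4,0,0,0,0],[0,0,-0.4,0,0,0,0]],
])

```text
time_s: 3.53
tool_pos: [0.4877, 0.3003, 0.1279]
tool_rot: [179.9, 0.2, -177.4]
force: [0.4, 0.9, -1.4]
grip_width: 0.0235
grasp_force: 54.5
```

```bash
python3 - <<'E'
from h import *
o=get_obs(); print(o["tool_pos"],o["tool_rot"],o["grip_width"],o["grasp_force"])
# box frame targets
th=np.radians(16.2); B=np.array([.6312,.0012]); e=np.array([np.cos(th),np.sin(th)]); 
p=B+e*(-.074-.025-.085); print(p)
c=eyes.read_camera("scene"); f=c["frame"]; cv2.imwrite("pics/s1.png",cv2.resize(f[150:384,200:512,::-1],None,fx=2,fy=2))
c=eyes.read_camera("wrist"); f=c["frame"]; cv2.imwrite("pics/w2.png",f[:,:,::-1])
# box features from side face: depth map of top view
c=eyes.read_camera("top"); f=c["frame"].astype(int); r,g,b=f[...,0],f[...,1],f[...,2]
k=big((g>r*1.5)&(g>b*1.5)&(g>60)); print(rect(cast(c,k,.077))); cv2.imwrite("pics/t1.png",cv2.resize(c["frame"][120:220,130:330,::-1],None,fx=4,fy=4))
E
```

```text
[0.48765702 0.30033253 0.12793604] [ 179.86401282    0.19577669 -177.43259794] 0.02352032767370687 54.50161697342992
[ 0.45450596 -0.05013436]
(array([ 0.62412366, -0.00084261]), [(159.9373321533203, -73.88153839111328), (129.67724609375, 16.118473052978516)])
```

View pics/t1.png

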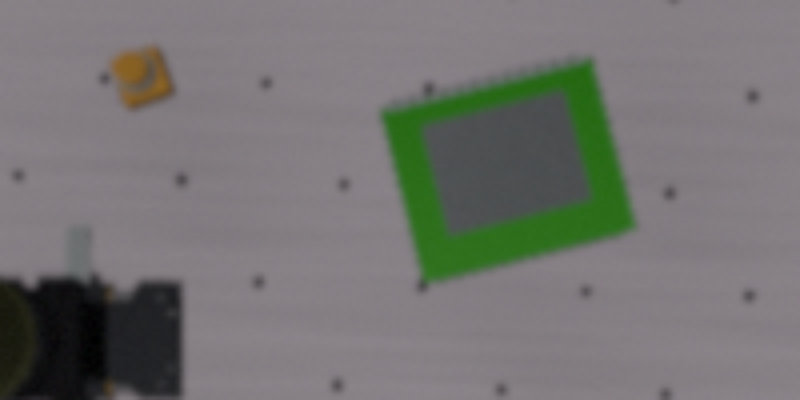

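The view shows the cover shut, with its front edge running (425,282)–(635,228), and the blade tip poking out past the gripper at (80,228). Next I carry the blade to a point before the lip.

Request:
servo_tool([
  [[0.02,-0.12,0,0,0,-0.01,0],[0.04,-0.24,0,0,0,-0.02,0],[0.06,-0.36,0,0,0,-0.03,0],[0.08,-0.48,0,0,0,-0.04,0],[0.1,-0.6,0,0,0,-0.05,0],[0.13,-0.72,0,0,0,-0.06,0],[0.15,-0.83,0,0,0,-0.0756,0],[0.15,-0.83,0,0,0,-0.0756,0],[0.15,-0.83,0,0,0,-0.0756,0]],
])

```text
time_s: 4.43
tool_pos: [0.4516, 0.0468, 0.1247]
tool_rot: [180.0, -0.1, -164.1]
force: [1.0, 0.2, -2.4]
grip_width: 0.0241
grasp_force: 54.5
```

```bash
python3 - <<'E'
from h import *
o=get_obs(); print(o["tool_pos"],o["tool_rot"],tomove(o,[.4545,-.050,.128],[180,0,-163.85]),tomove(o,[.4545,-.050,.0575],[180,0,-163.85]))
E
```

```text
[0.45158837 0.04678931 0.12468624] [ 1.79974069e+02 -1.31681072e-01 -1.64091768e+02] [ 7.910e-02 -3.129e-01 -1.100e-02  1.000e-04 -7.000e-04 -1.300e-03] [ 7.86e-02 -3.13e-01  2.24e-01  1.00e-04 -7.00e-04 -1.30e-03]
```

Request:
servo_tool([
  [[0.03,-0.11,0,0,0,0,0],[0.06,-0.22,0,0,0,0,0],[0.079,-0.313,0,0,0,-0.001,0],[0.079,-0.313,0.08,0,0,-0.001,0],[0.079,-0.313,0.16,0,0,-0.001,0],[0.079,-0.313,0.224,0,0,-0.001,0],[0.079,-0.313,0.224,0,0,-0.001,0],[0.079,-0.313,0.224,0,0,-0.001,0],[0.079,-0.313,0.224,0,0,-0.001,0]],
])

```text
time_s: 5.18
tool_pos: [0.4569, -0.0471, 0.0593]
tool_rot: [-180.0, 0.0, -163.6]
force: [0.0, 0.0, -1.3]
grip_width: 0.0236
grasp_force: 54.5
```

```bash
python3 - <<'E'
from h import *
o=get_obs(); print(o["tool_pos"],o["tool_rot"],o["force"],o["wrist_torque"])
for n in ("scene","top","wrist"):
    c=eyes.read_camera(n); np.savez(f"pics/{n}2.npz",**c)
    if n=="scene": a=cv2.resize(c["frame"][150:290,190:330,::-1],(560,560),interpolation=cv2.INTER_CUBIC)
    if n=="top": b=cv2.resize(c["frame"][130:220,190:310,::-1],(480,360),interpolation=cv2.INTER_CUBIC)
cv2.imwrite("pics/m2.png",cv2.resize(cv2.hconcat([a,cv2.copyMakeBorder(b,0,200,0,0,cv2.BORDER_CONSTANT)]),None,fx=.76,fy=.76))
E
```

```text
[ 0.45686987 -0.04713688  0.05928936] [-1.79985879e+02  2.65105685e-02 -1.63560900e+02] [ 0.03234644  0.02646319 -1.28091114] [0.08124336 0.02400618 0.00836959]
```

View pics/m2.png

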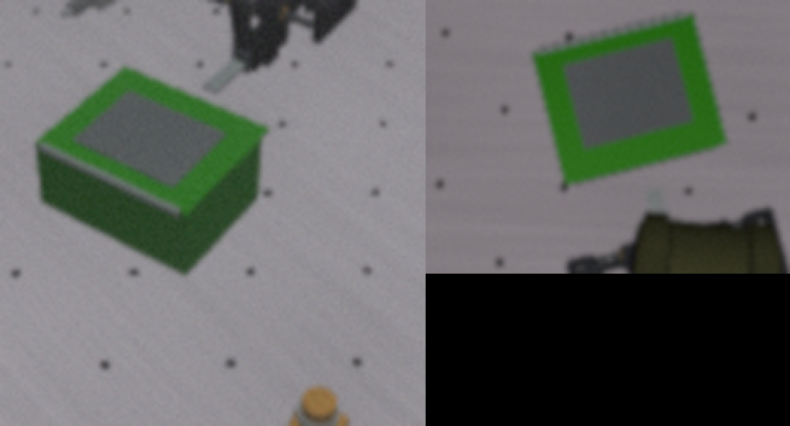

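The blade tip stands before the lip. It is at (212,88) in the scene crop and (655,192) in the top crop, about 10 top-camera pixels short of the cover edge. Next I triangulate its height and the lip's height.

```bash
cat >> h.py <<'E'
def ray(c,uv):
    M=rot(c["rotation"]); d=M@np.array([(uv[0]-c["cx"])/c["fx"],(uv[1]-c["cy"])/c["fy"],1]); return np.asarray(c["origin"]),d/np.linalg.norm(d)
def tri(c1,u1,c2,u2):
    (o1,d1),(o2,d2)=ray(c1,u1),ray(c2,u2)
    s=np.linalg.lstsq(np.c_[d1,-d2],o2-o1,rcond=None)[0]; a,b=o1+d1*s[0],o2+d2*s[1]; return (a+b)/2,np.linalg.norm(a-b)
E
python3 - <<'E'
from h import *
s=dict(np.load("pics/scene2.npz"));t=dict(np.load("pics/top2.npz"))
S=lambda u,v:(190+u/3.04-.4,150+v/3.04-.4); T=lambda u,v:(190+(u-425.6)/3.04-.4,130+v/3.04-.4)
print("tip",tri(s,S(212,88),t,T(655,192)))
print("lipL",tri(s,S(267,129),t,T(567,183))," lipR",tri(s,S(125,68),t,T(725,143)))
print("hingeL",tri(s,S(182,214),t,T(534,53)))
print("hingeR",tri(s,S(37,142),t,T(692,14)))
o=get_obs(); th=np.radians(16.2); B=np.array([.6312,.0012]); E2=np.array([[np.cos(th),np.sin(th)],[-np.sin(th),np.cos(th)]])
for p in (np.array([.457,-.0475]),tri(s,S(212,88),t,T(655,192))[0][:2]): print(E2@(p-B))
c=s; print(s["depth"][int(S(212,88)[1])-3:int(S(212,88)[1])+3, int(S(212,88)[0])+1])
E
```

```text
tip (array([ 0.5338504 , -0.02726598,  0.06775039]), np.float64(0.003386054233769635))
lipL (array([0.54040337, 0.05847414, 0.07571893]), np.float64(0.0016820963481773464))  lipR (array([ 0.58445711, -0.09520803,  0.07595295]), np.float64(0.00028341889864289574))
hingeL (array([0.66834805, 0.09414706, 0.07450483]), np.float64(0.0006444204740891302))
hingeR (array([ 0.71079543, -0.05956407,  0.07492387]), np.float64(0.0012596548277360134))
[-0.18087003  0.00183395]
[-0.10142596 -0.00017603]
[1.1314002 1.1216717 1.1192429 1.1162301 1.1157172 1.1120107]
```

Request:
servo_tool([
  [[-0.03,0,0.003,0,0,0,0],[-0.06,0,0.003,0,0,0,0],[-0.09,0,0.003,0,0,0,0],[-0.115,0,0.003,0,0,0,0],[-0.115,0,0.003,0,0,0,0],[-0.115,0,0.003,0,0,0,0]],
])

```text
time_s: 5.83
tool_pos: [0.4896, -0.0381, 0.0577]
tool_rot: [-180.0, -0.0, -163.6]
force: [-0.2, -0.2, -1.7]
grip_width: 0.0236
grasp_force: 54.5
```

```bash
python3 - <<'E'
from h import *
o=get_obs(); print(o["force"],o["wrist_torque"])
s=eyes.read_camera("scene")
th=np.radians(16.2); B=np.array([.6312,.0012]); E2=np.array([[np.cos(th),np.sin(th)],[-np.sin(th),np.cos(th)]])
print(E2@(o["tool_pos"][:2]-B),o["tool_pos"],o["tool_rot"])
cv2.imwrite("pics/s3.png",cv2.resize(s["frame"][150:240,200:320,::-1],(600,450),interpolation=cv2.INTER_CUBIC))
a=np.linspace(0,1.74,37)[1:]
for x in a: print([round(-.125*(1-np.cos(x))/.3,3),round(-(.125*np.sin(x)+.0035)/.3,3)],end=' ')
E
```

```text
[-0.23109283 -0.22785599 -1.68930061] [ 0.06052891  0.08545457 -0.03023908]
[-0.1469077   0.00171834] [ 0.48964606 -0.03813583  0.05771239] [-1.79980475e+02 -3.37690511e-02 -1.63611719e+02]
[np.float64(-0.0), np.float64(-0.032)] [np.float64(-0.002), np.float64(-0.052)] [np.float64(-0.004), np.float64(-0.072)] [np.float64(-0.008), np.float64(-0.092)] [np.float64(-0.012), np.float64(-0.111)] [np.float64(-0.017), np.float64(-0.131)] [np.float64(-0.024), np.float64(-0.15)] [np.float64(-0.031), np.float64(-0.169)] [np.float64(-0.039), np.float64(-0.187)] [np.float64(-0.048), np.float64(-0.205)] [np.float64(-0.058), np.float64(-0.223)] [np.float64(-0.068), np.float64(-0.24)] [np.float64(-0.08), np.float64(-0.257)] [np.float64(-0.092), np.float64(-0.273)] [np.float64(-0.105), np.float64(-0.288)] [np.float64(-0.119), np.float64(-0.303)] [np.float64(-0.133), np.float64(-0.317)] [np.float64(-0.148), np.float64(-0.33)] [np.float64(-0.164), np.float64(-0.343)] [np.float64(-0.18), np.float64(-0.355)] [np.float64(-0.197), np.float64(-0.366)] [np.float64(-0.214), np.float64(-0.376)] [np.float64(-0.232), np.float64(-0.385)] [np.float64(-0.25), np.float64(-0.394)] [np.float64(-0.269), np.float64(-0.401)] [np.float64(-0.288), np.float64(-0.408)] [np.float64(-0.307), np.float64(-0.414)] [np.float64(-0.327), np.float64(-0.419)] [np.float64(-0.347), np.float64(-0.422)] [np.float64(-0.366), np.float64(-0.425)] [np.float64(-0.387), np.float64(-0.427)] [np.float64(-0.407), np.float64(-0.428)] [np.float64(-0.427), np.float64(-0.428)] [np.float64(-0.447), np.float64(-0.427)] [np.float64(-0.467), np.float64(-0.425)] [np.float64(-0.487), np.float64(-0.422)]
```

View pics/s3.png

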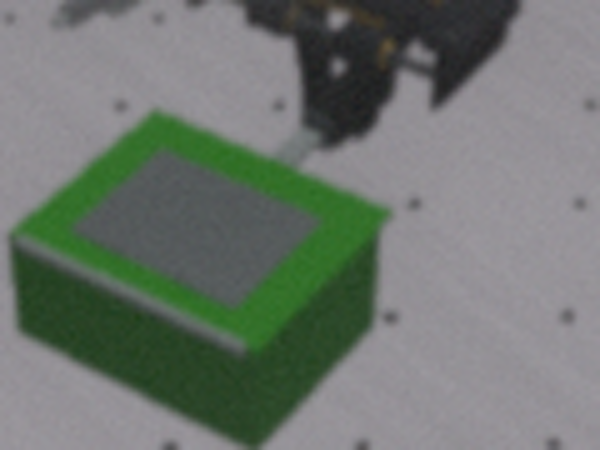

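The blade now runs under the lip at (285,158) and there is no contact force. Next I lift it along an arc about the hinge.

Request:
servo_tool([
  [[0,0,-0.015,0,0,0,0],[0,0,-0.032,0,0,0,0],[-0.002,0,-0.052,0,0,0,0],[-0.004,0,-0.072,0,0,0,0],[-0.008,0,-0.092,0,0,0,0],[-0.012,0,-0.111,0,0,0,0],[-0.017,0,-0.131,0,0,0,0],[-0.024,0,-0.15,0,0,0,0],[-0.031,0,-0.169,0,0,0,0],[-0.039,0,-0.187,0,0,0,0],[-0.048,0,-0.205,0,0,0,0],[-0.058,0,-0.223,0,0,0,0]],
])

```text
time_s: 6.88
tool_pos: [0.5062, -0.0333, 0.1253]
tool_rot: [-180.0, -0.0, -163.6]
force: [-0.3, -0.5, -1.6]
grip_width: 0.0236
grasp_force: 54.5
```

```bash
python3 - <<'E'
from h import *
o=get_obs(); print(o["force"],o["wrist_torque"],o["tool_pos"],o["tool_rot"])
s=eyes.read_camera("scene")
cv2.imwrite("pics/s4.png",cv2.resize(s["frame"][110:260,170:350,::-1],(600,500),interpolation=cv2.INTER_CUBIC))
E
```

```text
[-0.3194143  -0.46941922 -1.62550089] [-0.12583136  0.3081329  -0.04803315] [ 0.50619339 -0.03333704  0.12528294] [-1.79997676e+02 -1.42891070e-03 -1.63642036e+02]
```

View pics/s4.png

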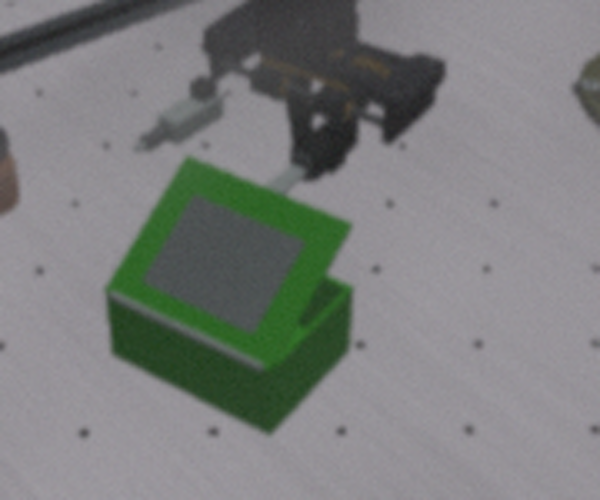

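The cover has lifted to about 0.5 rad, with the blade under it at (285,180). I'll continue along the arc.

Request:
servo_tool([
  [[-0.01,0,-0.017,0,0,0,0],[-0.022,0,-0.034,0,0,0,0],[-0.034,0,-0.05,0,0,0,0],[-0.047,0,-0.065,0,0,0,0],[-0.061,0,-0.08,0,0,0,0],[-0.075,0,-0.094,0,0,0,0],[-0.09,0,-0.107,0,0,0,0],[-0.106,0,-0.12,0,0,0,0],[-0.122,0,-0.132,0,0,0,0],[-0.139,0,-0.143,0,0,0,0],[-0.156,0,-0.153,0,0,0,0],[-0.174,0,-0.162,0,0,0,0]],
])

```text
time_s: 7.93
tool_pos: [0.5566, -0.0185, 0.1737]
tool_rot: [-180.0, 0.0, -163.6]
force: [-0.7, 0.4, -0.8]
grip_width: 0.0237
grasp_force: 54.5
```

Request:
servo_tool([
  [[-0.018,0,-0.009,0,0,0,0],[-0.037,0,-0.016,0,0,0,0],[-0.056,0,-0.023,0,0,0,0],[-0.075,0,-0.029,0,0,0,0],[-0.095,0,-0.034,0,0,0,0],[-0.115,0,-0.037,0,0,0,0],[-0.134,0,-0.04,0,0,0,0],[-0.155,0,-0.042,0,0,0,0],[-0.175,0,-0.043,0,0,0,0],[-0.195,0,-0.043,0,0,0,0],[-0.215,0,-0.042,0,0,0,0],[-0.235,0,-0.04,0,0,0,0]],
])

```text
time_s: 8.93
tool_pos: [0.6243, 0.0014, 0.1853]
tool_rot: [180.0, 0.0, -163.6]
force: [-0.8, -0.4, -1.6]
grip_width: 0.0236
grasp_force: 54.5
```

```bash
python3 - <<'E'
from h import *
o=get_obs(); print(o["force"],o["wrist_torque"],o["tool_pos"],o["tool_rot"])
s=eyes.read_camera("scene"); np.savez("pics/scene5.npz",**s)
cv2.imwrite("pics/s5.png",cv2.resize(s["frame"][90:260,170:350,::-1],(600,567),interpolation=cv2.INTER_CUBIC))
E
```

```text
[-0.80767967 -0.39442334 -1.58329989] [-0.02783028  0.11938714 -0.04694318] [0.62431944 0.00142705 0.18532031] [ 1.79999970e+02  8.62055021e-03 -1.63635490e+02]
```

View pics/s5.png

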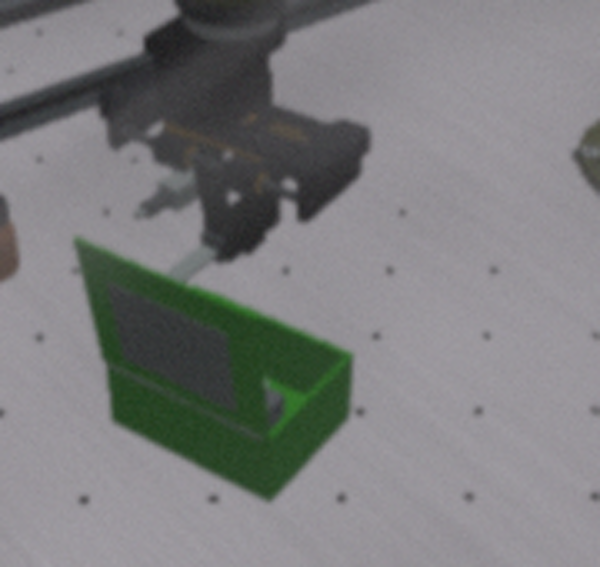

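The cover stands about upright, with the blade tip touching it at (180,280). I'll push a little further, back off, and measure the angle.

Request:
servo_tool([
  [[-0.012,0,0.002,0,0,0,0],[-0.025,0,0.004,0,0,0,0],[-0.025,0,0.004,0,0,0,0],[-0.025,0,0.004,0,0,0,0],[0.05,0,0,0,0,0,0],[0.12,0,0,0,0,0,0],[0.2,0,0,0,0,0,0],[0.3,0,0,0,0,0,0],[0.4,0,0,0,0,0,0],[0.45,0,0,0,0,0,0],[0.45,0,0,0,0,0,0],[0.45,0,0,0,0,0,0]],
])

```text
time_s: 9.98
tool_pos: [0.4942, -0.0369, 0.186]
tool_rot: [180.0, 0.1, -163.7]
force: [0.6, -0.2, -1.3]
grip_width: 0.0236
grasp_force: 54.5
```

```bash
python3 - <<'E'
from h import *
o=get_obs(); print(o["tool_pos"],o["tool_rot"],tomove(o,[.487,.2996,.128],[180,0,-177.4]))
t=eyes.read_camera("top"); f=t["frame"].astype(int); np.savez("pics/top6.npz",**t)
s=eyes.read_camera("scene"); np.savez("pics/scene6.npz",**s)
r,g,b=f[...,0],f[...,1],f[...,2]
k=big((g>r*1.4)&(g>b*1.4)&(g>30)); 
th=np.radians(16.2); B=np.array([.6312,.0012]); E2=np.array([[np.cos(th),np.sin(th)],[-np.sin(th),np.cos(th)]])
for z in (.072,.205): q=(cast(t,k,z)[:,:2]-B)@E2.T; print(z,q.min(0),q.max(0))
# cover plate points from depth: 
v,u=np.mgrid[90:200,200:320]; d=t["depth"][90:200,200:320]; M=rot(t["rotation"])
P=np.c_[((u-t["cx"])/t["fx"]*d).ravel(),((v-t["cy"])/t["fy"]*d).ravel(),d.ravel()]@M.T+t["origin"]
q=np.c_[(P[:,:2]-B)@E2.T,P[:,2]]; m=(abs(q[:,1])<.07)&(q[:,0]>.04)&(q[:,0]<.13)&(q[:,2]>.09)
print(m.sum(), np.round(q[m][np.argsort(q[m][:,2])][::max(1,m.sum()//12)],3))
E
```

```text
[ 0.49417852 -0.03689381  0.18602504] [ 1.79962742e+02  1.37000337e-01 -1.63674547e+02] [-2.919e-01  1.083e+00  1.948e-01  3.000e-04  7.000e-04  7.630e-02]
0.072 [-0.07521067 -0.09648547] [0.1226326  0.08252153]
0.205 [-0.08362175 -0.07810522] [0.08910124 0.07817315]
897 [[ 0.065 -0.014  0.09 ]
 [ 0.067  0.001  0.102]
 [ 0.069 -0.038  0.113]
 [ 0.071  0.003  0.124]
 [ 0.072 -0.03   0.135]
 [ 0.075  0.048  0.145]
 [ 0.076  0.058  0.155]
 [ 0.078  0.054  0.165]
 [ 0.081  0.006  0.173]
 [ 0.084  0.018  0.183]
 [ 0.084  0.013  0.192]
 [ 0.085 -0.059  0.2  ]
 [ 0.088 -0.021  0.205]]
```

The cover rests at about 1.77 rad on its own. Next I carry the blade back to its old place.

Request:
servo_tool([
  [[0,0.13,0.01,0,0,0,0],[0,0.26,0.02,0,0,0.01,0],[-0.03,0.39,0.04,0,0,0.02,0],[-0.08,0.52,0.06,0,0,0.03,0],[-0.12,0.65,0.08,0,0,0.04,0],[-0.17,0.78,0.1,0,0,0.05,0],[-0.22,0.91,0.13,0,0,0.06,0],[-0.27,1.0,0.16,0,0,0.07,0],[-0.29,1.0,0.2,0,0,0.0763,0],[-0.29,1.0,0.2,0,0,0.0763,0],[-0.29,1.0,0.2,0,0,0.0763,0],[-0.29,1.0,0.2,0,0,0.0763,0]],
])

```text
time_s: 11.08
tool_pos: [0.4937, 0.2746, 0.1253]
tool_rot: [-180.0, -0.0, -177.4]
force: [-0.1, -0.7, -1.2]
grip_width: 0.0238
grasp_force: 54.5
```

```bash
python3 - <<'E'
from h import *
o=get_obs(); print(o["tool_pos"],o["tool_rot"],tomove(o,[.487,.2996,.0065],[180,0,-177.4]))
E
```

```text
[0.49369578 0.27456688 0.12531205] [-1.79957549e+02 -1.15867951e-02 -1.77433428e+02] [ 1.85e-02  8.47e-02  3.96e-01 -2.00e-04 -1.00e-04 -2.00e-04]
```

Request:
servo_tool([
  [[0,0,0.1,0,0,0,0],[0,0,0.2,0,0,0,0],[0,0,0.3,0,0,0,0],[0,0,0.36,0,0,0,0],[0,0,0.385,0,0,0,0],[0,0,0.392,0,0,0,0],[0,0,0.395,0,0,0,0],[0,0,0.395,0,0,0,0]],
])

```text
time_s: 11.75
tool_pos: [0.4945, 0.276, 0.0086]
tool_rot: [179.9, 0.1, -177.4]
force: [-0.2, -0.2, -0.9]
grip_width: 0.0242
grasp_force: 54.5
```

Request:
servo_tool([
  [[0,0,0,0,0,0,0.5],[0,0,0,0,0,0,1],[0,0,0,0,0,0,1],[0,0,0,0,0,0,1],[0,0,0,0,0,0,1],[0,0,0,0,0,0,1],[0,0,-0.1,0,0,0,1],[0,0,-0.2,0,0,0,1],[0,0,-0.3,0,0,0,1],[0,0,-0.4,0,0,0,1],[0,0,-0.5,0,0,0,1],[0,0,-0.6,0,0,0,1]],
])

```text
time_s: 12.75
tool_pos: [0.4929, 0.2754, 0.1884]
tool_rot: [180.0, 0.0, -177.4]
force: [0.8, 0.1, 0.0]
grip_width: 0.086
grasp_force: 0.0
```

```bash
python3 - <<'E'
from h import *
o=get_obs(); print(o["tool_pos"],o["tool_rot"],o["grip_width"])
t=eyes.read_camera("scene"); f=t["frame"]; 
cv2.imwrite("pics/m7.png",cv2.resize(f[:,:,::-1],(768,576)))
np.savez("pics/scene7.npz",**t)
print(tomove(o,[.6312,.0012,.24],[180,0,-163.8]))
E
```

```text
[0.49289259 0.27544568 0.18844275] [ 1.79989448e+02  9.11291028e-03 -1.77371834e+02] 0.08601484525015461
[-4.186e-01 -9.343e-01 -1.720e-01  1.000e-04  1.000e-04 -7.540e-02]
```

View pics/m7.png

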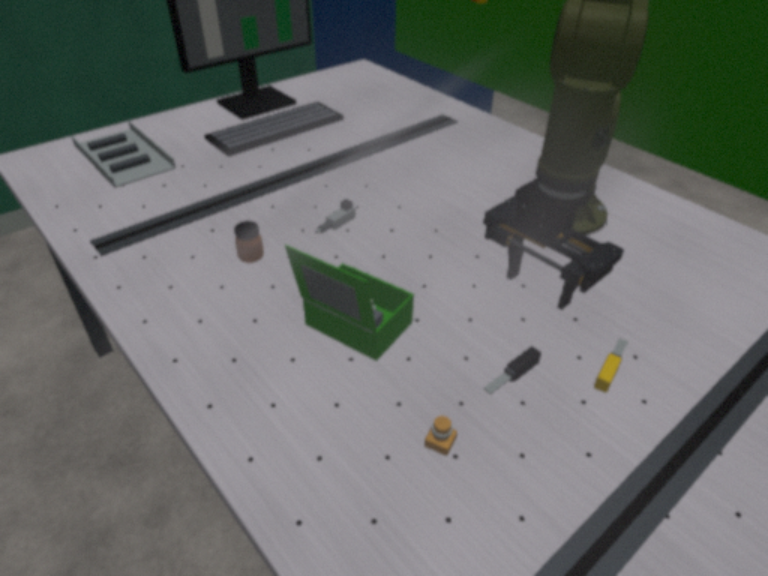

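The blade lies on the bench at (515,368), clear of the box, and the cover stands open at (330,280). The jar, injector and fitting have not moved. Next I go above the box, measuring the carrier from the top camera before the arm covers it.

```bash
python3 - <<'E'
from h import *
t=eyes.read_camera("top"); f=t["frame"].astype(int); np.savez("pics/top8.npz",**t)
th=np.radians(16.2); B=np.array([.6312,.0012]); E2=np.array([[np.cos(th),np.sin(th)],[-np.sin(th),np.cos(th)]])
def px(m,z):
    v,u=np.nonzero(m); return (cast(t,np.c_[u,v],z)[:,:2]-B)@E2.T
allm=np.ones(f.shape[:2],bool); q=px(allm,.063).reshape(384,512,2)
inn=(abs(q[...,0])<.035)&(abs(q[...,1])<.05)
dark=inn&(f.max(2)<60); wht=inn&(f.min(2)>130)
for n,m in(("dark",dark),("white",wht)):
    if m.sum()>3: p=px(m,.063); print(n,m.sum(),p.mean(0),p.min(0),p.max(0))
u,v=np.where(inn)[1],np.where(inn)[0]; a=f[v.min():v.max()+1,u.min():u.max()+1]; print(a.shape,v.min(),u.min())
cv2.imwrite("pics/t8.png",cv2.resize(np.hstack([t["frame"][110:200,205:325,::-1]]),(720,540),interpolation=cv2.INTER_CUBIC))
E
```

```text
dark 55 [-0.00280795  0.00092886] [-0.01912494 -0.01307752] [0.01620972 0.01361497]
white 7 [0.00071349 0.00078836] [-0.00151932 -0.00340265] [0.00293328 0.00612074]
(31, 37, 3) 146 238
```

Request:
servo_tool([
  [[-0.03,-0.12,-0.04,0,0,0,1],[-0.07,-0.24,-0.08,0,0,-0.01,1],[-0.12,-0.36,-0.12,0,0,-0.02,1],[-0.17,-0.48,-0.16,0,0,-0.03,1],[-0.23,-0.6,-0.2,0,0,-0.04,1],[-0.29,-0.72,-0.25,0,0,-0.05,1],[-0.35,-0.84,-0.25,0,0,-0.06,1],[-0.418,-0.934,-0.25,0,0,-0.075,1],[-0.418,-0.934,-0.25,0,0,-0.075,1],[-0.418,-0.934,-0.25,0,0,-0.075,1],[-0.418,-0.934,-0.25,0,0,-0.075,1],[-0.418,-0.934,-0.25,0,0,-0.075,1]],
])

```text
time_s: 13.85
tool_pos: [0.6306, 0.0035, 0.2613]
tool_rot: [179.9, -0.0, -163.7]
force: [0.5, 0.8, 0.2]
grip_width: 0.0869
grasp_force: 0.0
```

```bash
python3 - <<'E'
from h import *
o=get_obs(); c=eyes.read_camera("wrist"); print(o["tool_pos"],o["tool_rot"])
np.savez("pics/w9.npz",**c)
f=c["frame"]; cv2.imwrite("pics/w9.png",cv2.resize(f[:,:,::-1],(768,576)))
print(tomove(o,[.6312,.0012,.15],[180,0,-163.8]))
E
```

```text
[0.63064422 0.00350488 0.26134222] [ 1.79919442e+02 -3.72840060e-02 -1.63736768e+02]
[ 1.000e-04 -8.400e-03  3.711e-01  4.000e-04 -2.000e-04  4.000e-04]
```

View pics/w9.png

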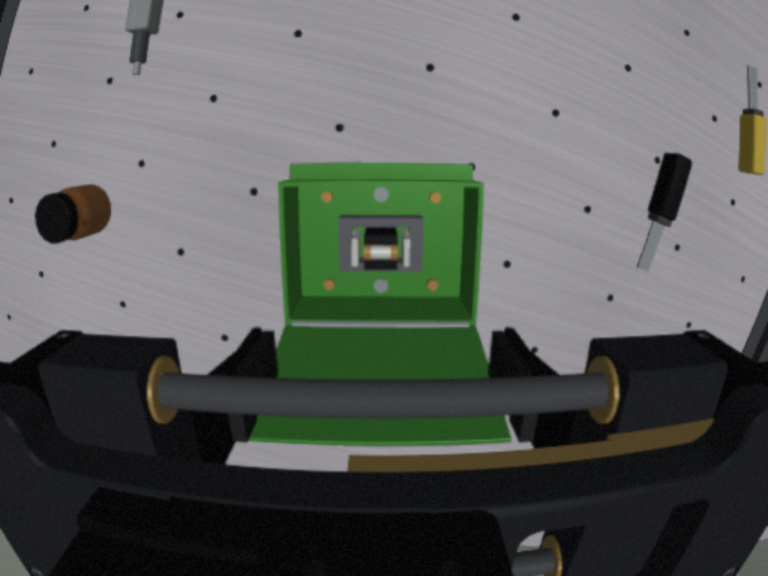

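The wrist view shows the seated carrier. Its fuse tube is at (380,252) and its catches are at (354,250) and (407,250); the cover is open behind it. Next I cast these to positions.

```bash
python3 - <<'E'
from h import *
c=dict(np.load("pics/w9.npz")); o=get_obs(); 
th=np.radians(16.2); B=np.array([.6312,.0012]); E2=np.array([[np.cos(th),np.sin(th)],[-np.sin(th),np.cos(th)]])
f=c["frame"]; 
for n,uv,z in (("tube",(380,252),.066),("cL",(354.5,249),.06),("cR",(407,249),.06),("boxFR",(279,182),.072),("boxFL",(483,182),.072),("rimBR",(285,325),.072),("rimBL",(476,323),.072)):
    p=wcast(c,o,np.array(uv)/1.5-.17,z)[0]; print(n,p[:2],E2@(p[:2]-B))
E
```

```text
tube [0.63170891 0.00198813] [0.00070858 0.00061486]
cL [ 0.63640348 -0.01872836] [-0.00056297 -0.0205888 ]
cR [0.62418702 0.02309088] [-0.00062716  0.02297823]
boxFR [ 0.59773846 -0.09142202] [-0.05797363 -0.07960887]
boxFL [0.55240876 0.06396756] [-0.05815114  0.08225734]
rimBR [ 0.71413031 -0.05884127] [ 0.06288647 -0.08079407]
rimBL [0.6664518  0.09747565] [0.06071214 0.08261796]
```

Request:
servo_tool([
  [[0,-0.005,0.1,0,0,0,1],[0,-0.005,0.2,0,0,0,1],[0,-0.005,0.3,0,0,0,1],[0,-0.005,0.4,0,0,0,1],[0,-0.005,0.48,0,0,0,1],[0,-0.005,0.55,0,0,0,1],[0,-0.005,0.62,0,0,0,1],[0,-0.005,0.68,0,0,0,1],[0,-0.005,0.72,0,0,0,1],[0,-0.005,0.745,0,0,0,1],[0,-0.005,0.745,0,0,0,1],[0,-0.005,0.745,0,0,0,1]],
], grip_force=30)

```text
time_s: 14.9
tool_pos: [0.6319, 0.0005, 0.0389]
tool_rot: [180.0, 0.0, -163.8]
force: [0.1, -0.2, -0.0]
grip_width: 0.0873
grasp_force: 0.0
```

Request:
servo_tool([
  [[0,0,0,0,0,0,0],[0,0,0,0,0,0,0],[0,0,0,0,0,0,0],[0,0,0,0,0,0,0],[0,0,0,0,0,0,0],[0,0,0,0,0,0,0],[0,0,0,0,0,0,0],[0,0,0,0,0,0,0],[0,0,0,0,0,0,0],[0,0,0,0,0,0,0],[0,0,0,0,0,0,0],[0,0,0,0,0,0,0]],
])

```text
time_s: 15.9
tool_pos: [0.632, 0.0001, 0.0389]
tool_rot: [180.0, 0.1, -163.9]
force: [-1.0, 1.4, 5.0]
grip_width: 0.0338
grasp_force: 30.0
```

Request:
servo_tool([
  [[0,0,0,0,0,0,0],[0,0,-0.02,0,0,0,0],[0,0,-0.04,0,0,0,0],[0,0,-0.06,0,0,0,0],[0,0,-0.08,0,0,0,0],[0,0,-0.1,0,0,0,0],[0,0,-0.12,0,0,0,0]],
])

```text
time_s: 16.48
tool_pos: [0.6317, -0.0001, 0.075]
tool_rot: [-180.0, 0.0, -163.9]
force: [-0.3, -0.0, -0.3]
grip_width: 0.0337
grasp_force: 30.0
```

Request:
servo_tool([
  [[0,0,-0.05,0,0,0,0],[0,0,-0.1,0,0,0,0],[0,0,-0.16,0,0,0,0],[0,0,-0.22,0,0,0,0],[0,0,-0.28,0,0,0,0],[0,0,-0.34,0,0,0,0],[0,0,-0.4,0,0,0,0],[0,0,-0.44,0,0,0,0],[0,0,-0.46,0,0,0,0],[0,0,-0.46,0,0,0,0],[0,0,-0.46,0,0,0,0],[0,0,-0.46,0,0,0,0]],
])

```text
time_s: 17.48
tool_pos: [0.6309, 0.0, 0.211]
tool_rot: [180.0, -0.1, -163.9]
force: [-0.4, 0.1, -0.8]
grip_width: 0.0339
grasp_force: 30.0
```

```bash
python3 - <<'E'
from h import *
o=get_obs(); print(o["tool_pos"],o["tool_rot"],o["force"],o["grip_width"],o["grasp_force"])
s=eyes.read_camera("scene"); M=rot(s["rotation"])
v,u=np.mgrid[0:384,0:512]; d=s["depth"]
P=np.c_[((u-s["cx"])/s["fx"]*d).ravel(),((v-s["cy"])/s["fy"]*d).ravel(),d.ravel()]@M.T+s["origin"]
th=np.radians(16.2); B=o["tool_pos"][:2]; E2=np.array([[np.cos(th),np.sin(th)],[-np.sin(th),np.cos(th)]])
q=np.c_[(P[:,:2]-B)@E2.T,P[:,2]]; col=s["frame"].reshape(-1,3)
m=(abs(q[:,0])<.03)&(abs(q[:,1])<.04)&(q[:,2]>.1)&(q[:,2]<.26)
i=np.where(m)[0]; i=i[np.argsort(q[i,2])]; print(len(i))
for j in i[::max(1,len(i)//22)]: print(np.round(q[j],3),col[j],j%512,j//512)
E
```

```text
[6.30920556e-01 3.33147896e-06 2.11020901e-01] [ 1.79971920e+02 -1.18148727e-01 -1.63875179e+02] [-0.38668688  0.11828017 -0.81819162] 0.03388802007440138 29.999822080135345
555
[ 0.015 -0.013  0.178] [118 115 121] 230 166
[ 0.014 -0.007  0.185] [47 48 45] 232 164
[0.012 0.013 0.19 ] [66 66 67] 239 165
[-0.002  0.019  0.193] [132 133 129] 244 162
[ 0.014 -0.01   0.197] [50 49 49] 231 160
[ 0.017 -0.001  0.202] [52 50 52] 233 160
[ 0.014 -0.007  0.207] [49 49 52] 232 157
[-0.01   0.026  0.212] [109 108 110] 248 155
[0.016 0.011 0.215] [51 50 51] 237 157
[ 0.011 -0.017  0.219] [65 66 67] 229 151
[ 0.011 -0.017  0.222] [65 67 67] 229 150
[0.008 0.017 0.225] [71 69 69] 241 153
[0.017 0.009 0.23 ] [50 53 52] 236 152
[ 0.012 -0.016  0.232] [90 89 90] 229 147
[ 0.013 -0.006  0.234] [62 64 62] 232 148
[0.004 0.002 0.235] [117 118 113] 237 147
[-0.006 -0.017  0.237] [95 89 83] 233 142
[0.006 0.01  0.239] [122 111  94] 239 147
[0.006 0.028 0.243] [56 57 59] 245 148
[ 0.004 -0.018  0.248] [68 67 71] 230 140
[ 0.007 -0.019  0.252] [65 65 66] 229 139
[ 0.01  -0.026  0.257] [67 66 67] 226 137
[-0.007 -0.017  0.259] [66 67 68] 233 134
```

The depth readings show the carrier upright between the fingers, with its underside at about 178 mm. The cover and the blade were not touched again, so I'm handing in.

```bash
python3 -c "
from cell import env
print(env.sign_off())"
```

```text
the job is handed in; nothing more can be done
None
```

I handed the job in after about 17.5 s of robot time: the cover was levered open to about 1.77 rad, the blade laid back on the bench clear of the box, and the pinched carrier held upright with its underside about 178 mm above the bench; no verdict was shown.

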